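Turn the sample tree and hang a render sample on its empty branch

TASK

Turn the counter's sample tree until its one empty branch points straight out to your side of the counter, then take the drilled render sample out of the wooden rail and hang it by its hole on that branch, leaving it hanging freely with the branch still pointing to your side. Turn the tree gently so that the three samples already on it stay hung, and leave the undrilled sample, the fan deck, the trowel and the jar where they are.

Things in the scene. Friction and masses are not known exactly. Their poses are not given: they have to be found in the camera images.
- tree_axis (a point): On the tree's upright turning axis, at branch height (200 mm above the counter). A sleeve 25 mm wide carries a head 48 mm wide (domed top 219 mm up), from which four level steel rods (branches) 7 mm thick stick out at right angles to each other; one is empty, three carry samples. The point's x axis points outward along the empty branch and turns with the tree.
- free_branch (a point): Centre line of the empty branch, 80 mm from the tree's axis, 200 mm above the counter. Its x axis points outward along the branch, z is up. The branch is straight and level out to 102 mm from the axis, then bends up. 'To your side' means that this x axis points along world -x, to the robot's edge of the counter.
- free_tip (a point): Upturned end of the empty branch (rod centre line), 113 mm from the axis and 8 mm higher than the straight part: 208 mm above the counter. Axes as free_branch. All four branches are alike.
- tree_foot: The tree's fixed round steel foot, 170 mm wide, 22 mm high; origin on the tree's axis at counter height, axes as the world's (it does not turn).
- tree (a joint): Turning angle of the tree in rad, 0 where it stood at the start, growing anticlockwise seen from above; endless. Light friction (about 0.09 N m): it stays where it is left.
- sample_mid (a point): Centre (half-way up) of the drilled sample: a stiff upright plate 60 mm wide (its y axis), 10 mm thick (x), 120 mm tall (z up), about 0.11 kg, with a round through hole 28 mm across, its centre 36 mm above this point and 24 mm below the top edge. It stands loose in the groove of the wooden rail.
- sample_hole (a point): Centre of that hanging hole, axes as sample_mid (x runs through the hole). When hung at rest on a branch it lies about 10.5 mm below the rod's centre line.
- rail: Fixed wooden rail 270 mm long (its y axis), 56 mm wide, 36 mm high, origin at the centre of its underside. A groove 12 mm wide and 24 mm deep runs along its whole top, floor 12 mm above the counter. The drilled and the undrilled sample stand in it in either order, 130 mm apart centre to centre.
- plain_mid (a point): Centre of the undrilled sample (no hole), 60 x 10 x 120 mm, standing in the same rail; to be left alone.
- hung_left_hole (a point): Centre of the hole of the sample hanging on the branch 90 degrees anticlockwise (from above) of the empty one; 60 x 10 x 120 mm like the others, hanging loose, about 75 mm from the axis, hole centre 24 mm below its top edge. Local x runs outward.
- hung_back_hole (a point): The same for the sample on the branch opposite the empty one, about 82 mm from the axis.
- hung_right_hole (a point): The same for the sample on the branch 90 degrees clockwise of the empty one, about 70 mm from the axis.
- fan_deck: Fan deck of colour strips lying open on the counter, about 160 mm long and 12 mm thick, origin at its brass rivet; bystander.
- jar_mid (a point): Centre of a closed glass jar 68 mm wide and 85 mm tall; bystander.
- trowel: Steel finishing trowel lying on its blade (160 x 75 mm), wooden handle on top to 77 mm high; origin at the centre of its underside; bystander.
Mind the look-alikes: they are no part of the job. What is shaped like the part that bears sample_mid but red is not meant.

How it is judged:
On the way, in this order (a step that is already met when the one before it is completed fails the run):
1. the empty branch points to the robot's side (within 30 degrees) and the tree stands still, the drilled sample not yet on it (x of free_tip in the frame of tree_foot below -0.09 m and y of free_tip in the frame of tree_foot between -0.0565 and 0.0565 m and velocity of joint tree between -0.1 and 0.1 rad/s and distance between sample_hole and free_branch above 0.045 m), for 0.2 s.
2. the drilled sample hangs on the empty branch by its hole (x of sample_hole in the frame of free_branch between -0.05 and 0.025 m and y of sample_hole in the frame of free_branch between -0.012 and 0.012 m and z of sample_hole in the frame of free_branch between -0.016 and -0.003 m), for 0.2 s.
At the end, for the whole second after the job is handed in: Drilled sample hangs by its hole on the once-empty branch (30 to 105 mm from the axis, within 12 mm sideways, 3 to 16 mm below rod centre, under 0.3 rad tilt), branch within 35 degrees of pointing to the robot's side, tree still, other three still hung, undrilled one within 20 mm (all of step 2 and angle between sample_hole's own z axis and vertical below 0.3 rad and x of free_tip in the frame of tree_foot below -0.08 m and y of free_tip in the frame of tree_foot between -0.065 and 0.065 m and velocity of joint tree between -0.1 and 0.1 rad/s and height (world z) of each of hung_left_hole, hung_back_hole, hung_right_hole above 0.18 m and distance of plain_mid from where it was at the start of the episode below 0.02 m); the robot touches nothing.
It fails at once if a sample that was hanging on the tree is knocked off (height (world z) of any of hung_left_hole, hung_back_hole, hung_right_hole below 0.16 m).
It fails at once if the drilled sample is dropped or knocked over (its hole under 70 mm above the counter) (height (world z) of sample_hole below 0.07 m).
It fails at once if the undrilled sample, the fan deck, the jar or the trowel is moved by more than 25 mm (distance of any of plain_mid, fan_deck, jar_mid, trowel from where it was at the start of the episode above 0.025 m).
It also fails if it takes over 66 s, if anything falls off the work surface, if the arm or the gripper's body presses on something with over 40 N, if the wrist force passes 120 N, or if a joint passes its speed limit or range.

ROBOT

A 6-joint arm with a two-finger parallel gripper is mounted at the origin on the work surface. World frame = base frame: x ahead of the robot, y to its left, z up, the work surface at z = 0. Lengths are in m, angles in rad, forces in N, time in s.
With the tool pointing down it reaches from about 0.25 to 0.8 m from the base axis. Payload 8.5 kg.
Tool frame: the origin (TCP) lies at the very end of the fingers, on their centre line; the grasp point (between the pads) lies 19 mm behind it; z points along the fingers, y is the line along which they close (so a half turn about z gives the same grasp; the last joint's range is limited). The gripper opens to 85 mm and grips with 20 to 120 N. Pads are 22 mm wide; open, the fingers measure 114 mm over their backs; the gripper's body (76 mm by 85 mm) begins 54 mm behind the grasp point. The pads swing forward as they close: fully open they stand 13 mm farther back than shut.
Start: joints at [1.159, 0.238, -0.013, 1.319, 0, 1.571], TCP at [0.21, 0.481, 0.208] pointing down, gripper open.
Joint ranges: [-2.66, 2.66], [-1.03, 1.9], [-1.14, 1.46], [-1.82, 2.27], [-1.45, 1.34], [-3.14, 3.14]. Speed limits (rad/s): [2.22, 2.22, 2.79, 3.14, 3.14, 3.14].

INTERFACE

Orientations are given as a unit quaternion [w, x, y, z].
In Python, from rig import manip gives the robot as it stands. The module is installed in compiled form; this text tells all that it offers.
- The arm moves only by the tool jog_arm, never from a script. Its argument "moves" is a list of rows, each a list of 5 numbers: the shift along the tool's x, y, z in cm, then the turn about the tool's z in rad, then the opening, from -1 (shut) to 1 (fully open), so that 0 is half open. In form: [[tx, ty, tz, twist, gripper], ...]. A call has 1 to 10 rows; each row shifts and turns the commanded pose from where the row before left it, along the tool's axes as they then stand; what a row does not reach is not made up. A row lasts 1/10 s, in which the tool goes at most 50 mm and 8.59 degrees, less where a joint would pass 70% of its speed; a pose out of reach is approached as far as the arm can. A call is refused whole if a number of a shift passes 5 or a number of a turn 0.15, either way. A call with a gripper value outside its range is refused whole. The fingers move at their own pace and stop on an object; "grip_force" is the grip in N (left out, the last holds). Time passes only in rows, so rows that do not move let the fingers close. It gives the time, the measured TCP pose, the force, the opening and the grip force at its end, in the units of the state.
- manip.read_state(): the state, without advancing time (a new reading comes with each control period).
- manip.read_camera(name): name is "scene" or "top" or "wrist"; returns a dict with "pixels" (400x640x3 uint8, blue, green, red), "range_z" (400x640 float32, m along the optical axis (not along the pixel's ray), 0 where there is no reading), "fx", "fy", "cx", "cy" (pixels), "R" (3x3) and "t" (3): a world point X has camera coordinates R X + t. Camera axes: x right, y down, z forward; pixel columns grow to the right and rows downward; lengths in m; the calibration is good to about 2 mm. A picture is of the moment at which its call begins.
- manip.hand_in(): hands the job in; it is judged then, once.
The state is a dict: "time": time; "joint_pos": joint angles; "qvel": joint speeds; "effort": joint torques, N m; "ee_pos": TCP position; "tcp_rot": TCP orientation; "ft_force": force on the tool from outside, world axes, zero at the start; "moment": the same for the moment, N m; "grip_width": finger opening in m; "gripper_force": force on a finger pad.
Only numpy, scipy, OpenCV 4.12 (cv2) and the standard library are available. Lean on these libraries where they do the work, as an engineer would, in place of code of your own. Each camera call takes 0.05 s, during which the arm holds its last target. There are 200 camera calls.

## Working session

There is one attempt and no reset: what is moved stays moved. The work goes in short steps, Python scripts to look and compute and a tool call to move; the robot and the scene stay as the last step left them, time stands still between calls to the robot, and variables do not carry over. Pictures are saved under pics/ and viewed, at most 13 in all, crops included, and the job is handed in when it is done.

Besides the shell and the picture viewer there is one more tool, called after "Emit:" by a JSON object that holds its "fn" and its "kwargs", one argument or row to a line. jog_arm: Moves the arm, as the interface text tells. Its arguments: {"type":"object","properties":{"moves":{"type":"array","items":{"type":"array","items":{"type":"number"}}},"grip_force":{"type":"number"}},"required":["moves"]}

```bash
mkdir -p pics; cat > h.py <<'E'
import numpy as np, cv2
from rig import manip
def cam(n):
    c=manip.read_camera(n); return c
def pts(c):
    h,w=c["range_z"].shape; v,u=np.mgrid[:h,:w]; z=c["range_z"]
    P=np.stack([(u-c["cx"])/c["fx"]*z,(v-c["cy"])/c["fy"]*z,z],-1)
    return (P-c["t"])@c["R"]   # R^T (P-t)
def proj(c,X):
    q=c["R"]@np.array(X)+c["t"]; return q[0]/q[2]*c["fx"]+c["cx"],q[1]/q[2]*c["fy"]+c["cy"]
E
python3 - <<'E'
from h import *
for n in("scene","top"):
    c=cam(n); cv2.imwrite(f"pics/{n}0.png",c["pixels"]); np.savez(f"{n}0.npz",**c); print(n,c["R"].round(3).tolist(),c["t"],c["fx"],(c["range_z"]>0).mean())
s=manip.read_state(); print(s)
E
```

```text
scene [[-0.79, 0.612, 0.013], [0.422, 0.559, -0.714], [-0.444, -0.559, -0.7]] [ 0.44907446 -0.12571053  1.48245887] 419.26469054420204 0.9959140625
top [[0.01, -1.0, 0.021], [-0.983, -0.013, -0.183], [0.183, -0.019, -0.983]] [-0.02348072  0.56950075  1.17462142] 429.0203314709795 0.9961015625
{'time': 0.1, 'joint_pos': array([ 1.15898532e+00,  2.38747427e-01, -1.41709787e-02,  1.31918023e+00,
        1.30674028e-06,  1.57080388e+00]), 'qvel': array([ 0.0010786 , -0.002683  ,  0.00328496,  0.00057946,  0.00050222,
        0.00186523]), 'effort': array([ 9.16837125e-04, -5.39724040e+01,  3.46997488e+01,  1.34751928e-02,
        1.97184647e-05, -1.11905237e-05]), 'ee_pos': array([0.20998276, 0.48074622, 0.20712755]), 'tcp_rot': array([-1.33767860e-04,  2.04457276e-01,  9.78875272e-01, -6.37265667e-04]), 'ft_force': array([-0.34493189, -0.1210381 , -0.25445348]), 'moment': array([ 0.00475894, -0.02466648,  0.03179505]), 'gripper_force': 0.0, 'grip_width': 0.08565708109641684}
```

View pics/scene0.png

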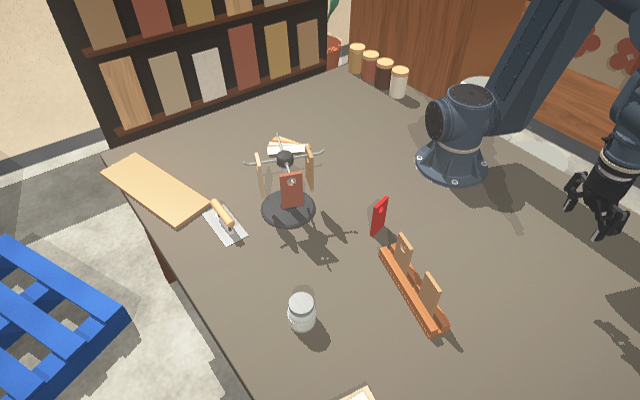

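View pics/top0.png

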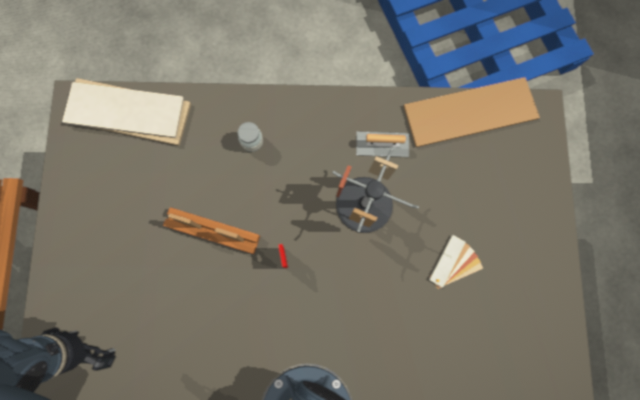

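The scene picture shows the tree at about (285,160), two samples in the rail at (403,250) and (430,293), and a red look-alike at (379,215). In the top picture the tree head is at (374,190), and the empty branch runs to (418,207). The rail samples are at (180,217) and (228,233), and the red one is at (283,257). The candidates in the scene view are A (403,250), B (430,293) and the red plate (379,215), which isn't meant. I'll check for the hole in a crop.

```bash
python3 - <<'E'
from h import *
c=dict(np.load("scene0.npz")); 
im=c["pixels"]; a=cv2.resize(im[185:345,350:470],None,fx=4,fy=3.7,interpolation=cv2.INTER_CUBIC)
b=cv2.resize(im[120:240,230:340],(320,592),interpolation=cv2.INTER_CUBIC)
cv2.imwrite("pics/crop1.png",np.hstack([a,b]))
t=dict(np.load("top0.npz"));
for n,c in(("scene",c),("top",t)):
    P=pts(c); hsv=cv2.cvtColor(c["pixels"],cv2.COLOR_BGR2HSV)
    # rail region samples: above 0.045
    X=P.reshape(-1,3); m=(P[...,2]>0.05)&(P[...,2]<0.16)
    k,l,st,ce=cv2.connectedComponentsWithStats(m.astype(np.uint8))
    for i in range(1,k):
        if st[i,4]>25:
            Q=P[l==i]; q=Q.mean(0)
            if 0.1<q[0]<1 and abs(q[1])<0.6: print(n,ce[i].round(),st[i,4],q.round(3),"min",Q.min(0).round(3),"max",Q.max(0).round(3))
    m=(P[...,2]>0.025)&(P[...,2]<0.045)&(P[...,1]>0.05)&(P[...,0]<0.55)&(P[...,0]>.25)
    if m.sum()>30: r=cv2.minAreaRect(P[m][:,:2].astype(np.float32)); print("rail",r,P[m].mean(0))
P=pts(t)
h=np.linalg.norm(P[...,:2]-[0.5,-0.13],axis=-1)
m=(P[...,2]>0.165)&(P[...,2]<0.24)&(np.abs(P[...,1])<0.35)&(P[...,0]>.3)
v,u=np.nonzero(m)
for a,b in list(zip(u,v))[::8]: print(a,b,P[b,a].round(3))
E
```

```text
scene [309. 177.] 149 [ 0.526 -0.125  0.128] min [ 0.51  -0.169  0.09 ] max [ 0.536 -0.104  0.159]
scene [261. 188.] 87 [ 0.663 -0.173  0.126] min [ 0.647 -0.22   0.093] max [ 0.67 -0.16  0.16]
scene [292. 198.] 379 [ 0.618 -0.083  0.128] min [ 0.59  -0.104  0.091] max [ 0.646 -0.07   0.16 ]
scene [379. 210.] 283 [0.428 0.075 0.091] min [0.392 0.06  0.05 ] max [0.455 0.084 0.122]
scene [222. 213.] 268 [ 0.777 -0.215  0.061] min [ 0.761 -0.278  0.05 ] max [ 0.788 -0.162  0.07 ]
scene [403. 251.] 436 [0.484 0.222 0.097] min [0.468 0.188 0.05 ] max [0.495 0.25  0.136]
scene [430. 291.] 529 [0.521 0.346 0.099] min [0.503 0.314 0.05 ] max [0.531 0.375 0.136]
scene [301. 308.] 709 [0.781 0.187 0.077] min [0.744 0.15  0.05 ] max [0.81  0.214 0.089]
rail ((0.4836817681789398, 0.23451755940914154), (0.36899620294570923, 0.06532066315412521), 71.62810516357422) [0.50515376 0.28323736 0.03493175]
top [249. 134.] 455 [0.767 0.175 0.079] min [0.74  0.144 0.05 ] max [0.802 0.207 0.093]
top [386. 138.] 325 [ 0.769 -0.222  0.062] min [ 0.758 -0.28   0.05 ] max [ 0.784 -0.165  0.07 ]
top [375. 171.] 
[... 4824 characters left out ...]
52  -0.127  0.216]
353 214 [ 0.522 -0.111  0.184]
361 214 [ 0.517 -0.128  0.215]
369 214 [ 0.517 -0.147  0.218]
359 215 [ 0.517 -0.125  0.198]
367 215 [ 0.514 -0.142  0.217]
358 216 [ 0.517 -0.124  0.182]
366 216 [ 0.512 -0.14   0.216]
374 216 [ 0.513 -0.16   0.215]
365 217 [ 0.512 -0.139  0.202]
373 217 [ 0.51  -0.157  0.217]
363 218 [ 0.509 -0.134  0.203]
371 218 [ 0.507 -0.152  0.217]
364 219 [ 0.506 -0.136  0.205]
372 219 [ 0.505 -0.155  0.215]
365 220 [ 0.509 -0.143  0.169]
373 220 [ 0.504 -0.159  0.205]
369 221 [ 0.505 -0.152  0.178]
361 222 [ 0.499 -0.129  0.205]
361 223 [ 0.496 -0.128  0.206]
360 225 [ 0.491 -0.126  0.208]
358 228 [ 0.483 -0.12   0.209]
359 230 [ 0.477 -0.122  0.214]
```

View pics/crop1.png

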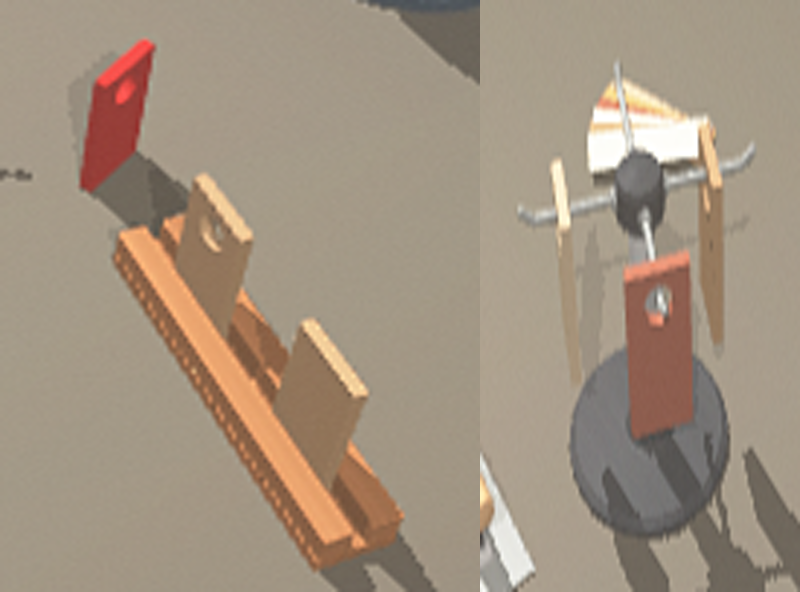

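The crop shows the hole in plate A (403,250). B (430,293) has none, and the red one is the look-alike, so A it is. The tree axis is at about (0.580,-0.164). The empty branch points at -112°, so it needs a 68° clockwise turn.

Plan: straddle the empty branch with half-closed fingers, sweep it round, then grip the plate by its 60 mm width.

Emit:
{"fn": "jog_arm", "kwargs": {
  "moves": [
    [0, 0, -3, 0, -0.3],
    [0, 0, -3, 0, -0.3],
    [0, 0, -3, 0, -0.3],
    [-3, -2.67, 0, 0, -0.3],
    [-3, -2.67, 0, 0, -0.3],
    [-3, -2.67, 0, 0, -0.3],
    [-3, -2.67, 0, 0, -0.3],
    [-3, -2.67, 0, 0, -0.3],
    [-3, -2.67, 0, 0, -0.3],
    [-3, -2.67, 0, 0, -0.3]
  ]
}}

```text
time: 1.1
ee_pos: [0.3279, 0.2242, 0.2976]
tcp_rot: [-0.0, 0.204, 0.979, -0.0]
ft_force: [1.1, 0.2, 1.2]
grip_width: 0.0299
gripper_force: 0.0
```

Emit:
{"fn": "jog_arm", "kwargs": {
  "moves": [
    [-3, -2.67, 0, 0, -0.3],
    [-3, -2.67, 0, 0, -0.3],
    [-3, -2.67, 0, 0, -0.3],
    [-3, -2.67, 0, 0, -0.3],
    [-3, -2.67, 0, 0, -0.3],
    [-3, -2.67, 0, 0, -0.3],
    [-3, -2.67, 0, 0, -0.3],
    [0, 0, 0, -0.1, -0.3],
    [0, 0, 0, -0.1, -0.3],
    [0, 0, 0, 0, -0.3]
  ]
}}

```text
time: 2.1
ee_pos: [0.4453, -0.03, 0.2973]
tcp_rot: [-0.0, 0.105, 0.994, -0.0]
ft_force: [0.2, -0.6, 0.0]
grip_width: 0.03
gripper_force: 0.0
```

```bash
cat >> h.py <<'E'
from scipy.spatial.transform import Rotation as Ro
def goto(p,yawdeg=None):
    s=manip.read_state(); q=s["tcp_rot"]; R=Ro.from_quat([q[1],q[2],q[3],q[0]])
    d=R.inv().apply(np.array(p)-s["ee_pos"])*100
    y=R.as_matrix()[:,1]; yaw=np.degrees(np.arctan2(y[1],y[0]))
    print("t",round(s["time"],2),"pos",s["ee_pos"].round(4),"yaw",yaw.round(1),"zax",R.as_matrix()[:,2].round(3),"q",s["joint_pos"].round(3),"w",round(s["grip_width"],4),"f",s["ft_force"].round(2))
    print("shift cm in tool axes",d.round(2), "" if yawdeg is None else "twist %.3f"%-np.radians((yawdeg-yaw+180)%360-180))
E
python3 -c "
from h import *
goto([.546,-.249,.297],158)"
```

```text
t 2.1 pos [ 0.4453 -0.03    0.2973] yaw 77.9 zax [-0.001 -0.    -1.   ] q [-0.067  0.087  0.027  1.512 -0.     0.144] w 0.03 f [ 0.23 -0.59  0.04]
shift cm in tool axes [-14.44 -19.3    0.02] twist -1.398
```

Emit:
{"fn": "jog_arm", "kwargs": {
  "moves": [
    [-2.9, -3.86, 0, 0, -0.3],
    [-2.9, -3.86, 0, 0, -0.3],
    [-2.9, -3.86, 0, 0, -0.3],
    [-2.9, -3.86, 0, 0, -0.3],
    [-2.84, -3.86, 0, 0, -0.3],
    [0, 0, 0, -0.14, -0.3],
    [0, 0, 0, -0.14, -0.3],
    [0, 0, 0, -0.14, -0.3],
    [0, 0, 0, -0.14, -0.3],
    [0, 0, 0, -0.14, -0.3]
  ]
}}

```text
time: 3.1
ee_pos: [0.546, -0.2482, 0.2974]
tcp_rot: [-0.0, -0.243, 0.97, 0.0]
ft_force: [0.2, -0.5, -0.1]
grip_width: 0.0296
gripper_force: 0.0
```

Emit:
{"fn": "jog_arm", "kwargs": {
  "moves": [
    [0, 0, 0, -0.14, -0.3],
    [0, 0, 0, -0.14, -0.3],
    [0, 0, 0, -0.14, -0.3],
    [0, 0, 0, -0.14, -0.3],
    [0, 0, 0, -0.14, -0.3],
    [0, 0, 0, 0, -0.3],
    [0, 0, 0, 0, -0.3]
  ]
}}

```text
time: 3.8
ee_pos: [0.546, -0.2483, 0.2976]
tcp_rot: [-0.0, -0.558, 0.83, 0.0]
ft_force: [0.1, 0.4, -0.8]
grip_width: 0.0297
gripper_force: 0.0
```

```bash
python3 -c "
from h import *
goto([.546,-.249,.187],158)
c=cam('wrist'); cv2.imwrite('pics/w1.png',c['pixels']); print(proj(c,[.546,-.249,.2]),proj(c,[.580,-.164,.219]),proj(c,[.538,-.269,.208]))"
```

```text
t 3.8 pos [ 0.546  -0.2483  0.2976] yaw 157.8 zax [-0.  0. -1.] q [-0.427  0.366  0.397  1.602 -0.    -1.61 ] w 0.0297 f [ 0.15  0.44 -0.76]
shift cm in tool axes [ 0.06 -0.03 11.06] twist -0.004
(np.float64(322.0130721349694), np.float64(190.8247897692043)) (np.float64(322.8943832784278), np.float64(301.954108849182)) (np.float64(321.7802775467126), np.float64(166.66374077880877))
```

View pics/w1.png

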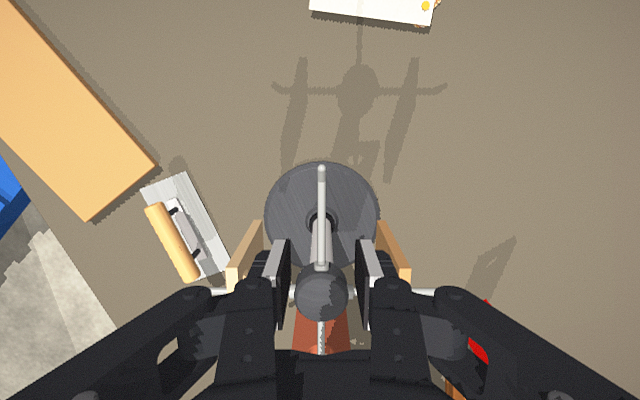

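The wrist view confirms it: the empty rod runs along column 321 (tip at 321,167; head at 320,295), centred between the fingers. Descend, then sweep.

Emit:
{"fn": "jog_arm", "kwargs": {
  "moves": [
    [0, 0, 2, 0, -0.3],
    [0, 0, 2, 0, -0.3],
    [0, 0, 2, 0, -0.3],
    [0, 0, 2, 0, -0.3],
    [0, 0, 2, 0, -0.3],
    [0, 0, 1, 0, -0.3],
    [0, 0, 0, 0, -0.3],
    [-0.01, 0.45, 0, 0.05, -0.3],
    [-0.01, 0.45, 0, 0.05, -0.3],
    [-0.01, 0.45, 0, 0.05, -0.3]
  ]
}}

```text
time: 4.85
ee_pos: [0.5343, -0.2429, 0.189]
tcp_rot: [0.0, -0.495, 0.869, -0.001]
ft_force: [-0.9, 0.5, -0.5]
grip_width: 0.0304
gripper_force: 0.0
```

Emit:
{"fn": "jog_arm", "kwargs": {
  "moves": [
    [-0.01, 0.45, 0, 0.05, -0.3],
    [-0.01, 0.45, 0, 0.05, -0.3],
    [-0.01, 0.45, 0, 0.05, -0.3],
    [-0.01, 0.45, 0, 0.05, -0.3],
    [-0.01, 0.45, 0, 0.05, -0.3],
    [-0.01, 0.45, 0, 0.05, -0.3],
    [-0.01, 0.45, 0, 0.05, -0.3],
    [-0.01, 0.45, 0, 0.05, -0.3],
    [-0.01, 0.45, 0, 0.05, -0.3],
    [-0.01, 0.45, 0, 0.05, -0.3]
  ]
}}

```text
time: 5.85
ee_pos: [0.5027, -0.2115, 0.1891]
tcp_rot: [0.001, -0.264, 0.964, -0.001]
ft_force: [-0.5, 0.4, 0.3]
grip_width: 0.0302
gripper_force: 0.0
```

```bash
python3 -c "
from h import *
goto([.489,-.164,.187],90)
c=cam('top'); cv2.imwrite('pics/t2.png',cv2.resize(c['pixels'][100:300,220:480],None,fx=3,fy=3))"
```

```text
t 5.85 pos [ 0.5027 -0.2115  0.1891] yaw 120.6 zax [ 0.002 -0.001 -1.   ] q [-0.398  0.278 -0.006  1.284 -0.    -0.933] w 0.0302 f [-0.52  0.37  0.27]
shift cm in tool axes [-1.24  4.78  0.2 ] twist 0.535
```

View pics/t2.png

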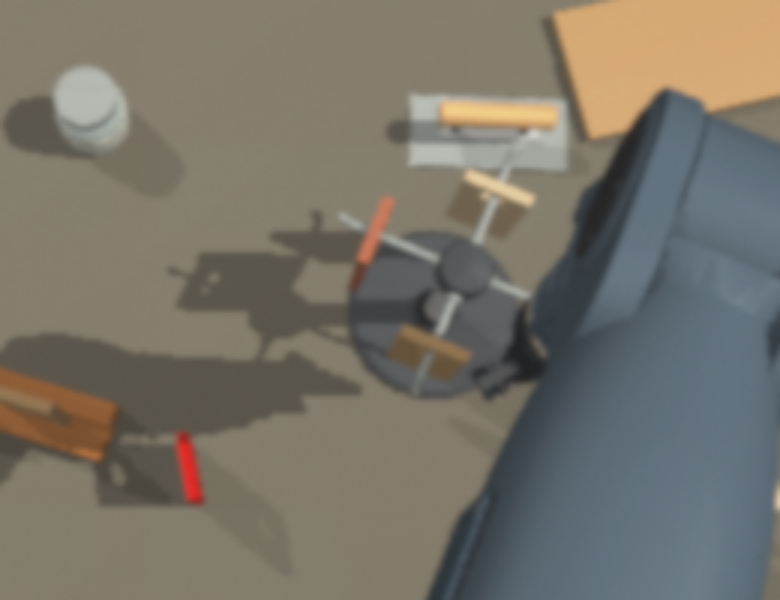

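The tree hasn't turned: the half-open fingertips stand farther back and passed over the rod. I'll raise, go back and repeat it deeper.

Emit:
{"fn": "jog_arm", "kwargs": {
  "moves": [
    [0, 0, -2, 0, -0.3],
    [0, 0, -2, 0, -0.3],
    [0, 0, -2, 0, -0.3],
    [0, 0, 0, -0.13, -0.3],
    [0, 0, 0, -0.13, -0.3],
    [0, 0, 0, -0.13, -0.3],
    [0, 0, 0, -0.13, -0.3],
    [0, 0, 0, -0.13, -0.3],
    [0, 0, 0, 0, -0.3]
  ]
}}

```text
time: 6.8
ee_pos: [0.5026, -0.2116, 0.2487]
tcp_rot: [0.0, -0.561, 0.828, -0.001]
ft_force: [0.2, 0.3, 1.0]
grip_width: 0.0295
gripper_force: 0.0
```

```bash
python3 -c "
from h import *
goto([.546,-.2483,.166],158)"
```

```text
t 6.8 pos [ 0.5026 -0.2116  0.2487] yaw 158.2 zax [ 0.001 -0.001 -1.   ] q [-0.398  0.263  0.124  1.431 -0.    -1.588] w 0.0295 f [0.17 0.26 1.02]
shift cm in tool axes [ 1.79 -5.38  8.27] twist 0.003
```

Emit:
{"fn": "jog_arm", "kwargs": {
  "moves": [
    [0.6, -1.8, 0, 0, -0.3],
    [0.6, -1.8, 0, 0, -0.3],
    [0.6, -1.8, 0, 0, -0.3],
    [0, 0, 2, 0, -0.3],
    [0, 0, 2, 0, -0.3],
    [0, 0, 2, 0, -0.3],
    [0, 0, 2, 0, -0.3],
    [0, 0, 0.3, 0, -0.3],
    [0, 0, 0, 0, -0.3],
    [0, 0, 0, 0, -0.3]
  ]
}}

```text
time: 7.8
ee_pos: [0.5462, -0.2486, 0.1661]
tcp_rot: [0.0, -0.559, 0.829, -0.001]
ft_force: [0.6, -0.3, 0.7]
grip_width: 0.0297
gripper_force: 0.0
```

Emit:
{"fn": "jog_arm", "kwargs": {
  "moves": [
    [-0.01, 0.45, 0, 0.05, -0.3],
    [-0.01, 0.45, 0, 0.05, -0.3],
    [-0.01, 0.45, 0, 0.05, -0.3],
    [-0.01, 0.45, 0, 0.05, -0.3],
    [-0.01, 0.45, 0, 0.05, -0.3],
    [-0.01, 0.45, 0, 0.05, -0.3]
  ]
}}

```text
time: 8.4
ee_pos: [0.5232, -0.2349, 0.1662]
tcp_rot: [0.001, -0.428, 0.904, -0.001]
ft_force: [1.1, -0.3, -1.0]
grip_width: 0.0298
gripper_force: 0.4
```

```bash
python3 -c "
from h import *
goto([.489,-.164,.166],90)
c=cam('wrist'); cv2.imwrite('pics/w3.png',c['pixels']); print(proj(c,[.580,-.164,.219]))"
```

```text
t 8.4 pos [ 0.5232 -0.2349  0.1662] yaw 140.7 zax [ 0.002 -0.001 -1.   ] q [-0.422  0.335  0.016  1.25   0.    -1.307] w 0.0298 f [ 1.06 -0.32 -1.01]
shift cm in tool axes [-3.33  7.13  0.01] twist 0.885
(np.float64(324.264930043606), np.float64(465.2931111595537))
```

View pics/w3.png

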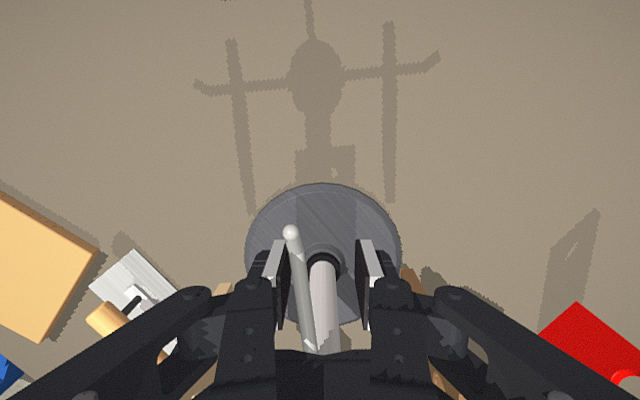

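The rod (tip at 291,232) now lies against the left finger and is being pushed. Continuing the sweep.

Emit:
{"fn": "jog_arm", "kwargs": {
  "moves": [
    [-0.01, 0.45, 0, 0.05, -0.3],
    [-0.01, 0.45, 0, 0.05, -0.3],
    [-0.01, 0.45, 0, 0.05, -0.3],
    [-0.01, 0.45, 0, 0.05, -0.3],
    [-0.01, 0.45, 0, 0.05, -0.3],
    [-0.01, 0.45, 0, 0.05, -0.3],
    [-0.01, 0.45, 0, 0.05, -0.3],
    [-0.01, 0.45, 0, 0.05, -0.3],
    [-0.01, 0.45, 0, 0.05, -0.3],
    [-0.01, 0.45, 0, 0.05, -0.3]
  ]
}}

```text
time: 9.45
ee_pos: [0.4966, -0.1993, 0.1661]
tcp_rot: [0.001, -0.192, 0.981, -0.001]
ft_force: [1.5, -0.8, 0.1]
grip_width: 0.03
gripper_force: 0.5
```

Emit:
{"fn": "jog_arm", "kwargs": {
  "moves": [
    [-0.01, 0.45, 0, 0.05, -0.3],
    [-0.01, 0.45, 0, 0.05, -0.3],
    [-0.01, 0.45, 0, 0.05, -0.3],
    [-0.01, 0.45, 0, 0.05, -0.3],
    [-0.01, 0.45, 0, 0.05, -0.3],
    [-0.01, 0.45, 0, 0.05, -0.3],
    [-0.01, 0.45, 0, 0.05, -0.3],
    [-0.01, 0.36, 0, 0.04, -0.3],
    [0, 0.18, 0, 0.02, -0.3],
    [0, 0, 0, 0, -0.3]
  ]
}}

```text
time: 10.45
ee_pos: [0.4895, -0.163, 0.1655]
tcp_rot: [0.001, 0.011, 1.0, -0.0]
ft_force: [-0.1, -0.6, -0.0]
grip_width: 0.0303
gripper_force: 0.1
```

```bash
python3 -c "
from h import *
goto([.489,-.164,.166],90)
c=cam('scene'); P=pts(c); r=np.linalg.norm(P[...,:2]-[.580,-.164],axis=-1)
c=cam('wrist'); P=pts(c); m=(abs(P[...,2]-.201)<.012)
r=np.linalg.norm(P[...,:2]-[.580,-.164],axis=-1); m&=(r>.05)&(r<.118)&(P[...,0]<.535)&(P[...,1]<-.15+.1)
hs=cv2.cvtColor(c['pixels'],cv2.COLOR_BGR2HSV); m&=hs[...,2]>110
Q=P[m]; print(len(Q)); 
b=np.argsort(np.linalg.norm(Q[:,:2]-[.58,-.164],axis=1))[-8:]; print(Q[b].round(3))"
```

```text
t 10.45 pos [ 0.4895 -0.163   0.1655] yaw 88.8 zax [ 0.001 -0.001 -1.   ] q [-0.321  0.239 -0.121  1.209 -0.    -0.3  ] w 0.0303 f [-0.08 -0.61 -0.02]
shift cm in tool axes [ 0.04 -0.1  -0.05] twist -0.021
2059
[[ 0.467 -0.176  0.208]
 [ 0.466 -0.175  0.211]
 [ 0.467 -0.177  0.21 ]
 [ 0.466 -0.175  0.21 ]
 [ 0.466 -0.176  0.209]
 [ 0.466 -0.176  0.209]
 [ 0.466 -0.175  0.209]
 [ 0.466 -0.176  0.211]]
```

Emit:
{"fn": "jog_arm", "kwargs": {
  "moves": [
    [0, 0.3, 0, 0.02, -0.3],
    [0, 0.3, 0, 0, -0.3],
    [0, 0.25, 0, 0, -0.3],
    [0, 0.1, 0, 0, -0.3],
    [0, 0, 0, 0, -0.3],
    [0, -0.5, 0, 0, -0.3],
    [0, -0.4, 0, 0, -0.3],
    [0, 0, -1, 0, -0.3],
    [0, 0, -2, 0, -0.3],
    [0, 0, -3, 0, -0.3]
  ]
}}

```text
time: 11.55
ee_pos: [0.4881, -0.1623, 0.2249]
tcp_rot: [-0.001, 0.021, 1.0, 0.0]
ft_force: [0.4, -1.1, -0.3]
grip_width: 0.0297
gripper_force: 0.0
```

Emit:
{"fn": "jog_arm", "kwargs": {
  "moves": [
    [0, 0, -3, 0, -0.3],
    [0, 0, -3, 0, 0],
    [0, 0, -2, 0, 1],
    [0, 0, 0, 0, 1],
    [0, 0, 0, 0, 1]
  ]
}}

```text
time: 12.05
ee_pos: [0.4891, -0.1626, 0.3051]
tcp_rot: [0.0, 0.021, 1.0, -0.0]
ft_force: [-0.1, 0.2, -0.3]
grip_width: 0.0832
gripper_force: 0.0
```

```bash
python3 -c "
from h import *
c=cam('wrist'); cv2.imwrite('pics/w4.png',c['pixels']); P=pts(c)
print(proj(c,[.58,-.164,.219]),proj(c,[.467,-.164,.208]))
hs=cv2.cvtColor(c['pixels'],cv2.COLOR_BGR2HSV)
r=np.linalg.norm(P[...,:2]-[.580,-.164],axis=-1)
m=(abs(P[...,2]-.205)<.012)&(r>.035)&(r<.118)&(P[...,0]<.535)&(abs(P[...,1]+.164)<.03)
v,u=np.nonzero(m);Q=P[m]
for lo in (.46,.475,.49,.51,.525):
  k=(Q[:,0]>lo)&(Q[:,0]<lo+.008)
  if k.any(): print(lo,Q[k].mean(0).round(4),k.sum(),u[k].mean(),v[k].mean())
goto([.479,.218,.297],73.5)"
```

```text
(np.float64(325.4581701902316), np.float64(296.63629716108903)) (np.float64(319.6944349619941), np.float64(164.87065951993924))
0.46 [ 0.4671 -0.1642  0.2103] 21 319.42857142857144 165.47619047619048
0.475 [ 0.4788 -0.1641  0.2051] 73 320.2191780821918 178.5205479452055
0.49 [ 0.4939 -0.1642  0.203 ] 79 320.9620253164557 195.51898734177215
0.51 [ 0.5138 -0.1638  0.2032] 74 322.43243243243245 218.01351351351352
0.525 [ 0.529  -0.1638  0.2032] 71 323.1267605633803 234.6056338028169
t 12.1 pos [ 0.4887 -0.1624  0.3044] yaw 87.6 zax [-0.  0. -1.] q [-0.321  0.209  0.192  1.555 -0.    -0.279] w 0.0851 f [ 0.42  0.58 -0.03]
shift cm in tool axes [ 2.57 37.97  0.74] twist 0.246
```

View pics/w4.png

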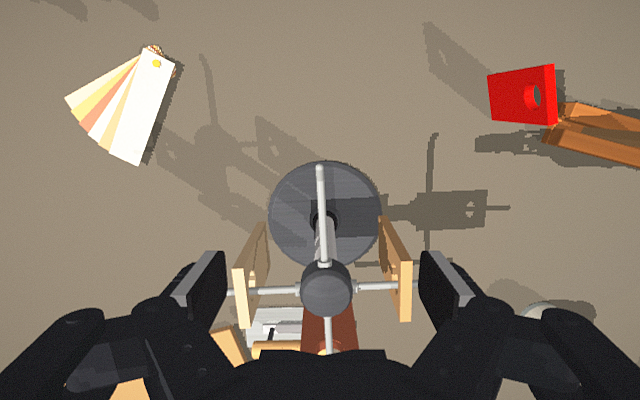

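The empty branch (tip at 319,165) now points along -x at y≈-0.164, and the other three samples still hang. On to the drilled sample.

Emit:
{"fn": "jog_arm", "kwargs": {
  "moves": [
    [0.26, 3.8, 0, 0, 1],
    [0.26, 3.8, 0, 0, 1],
    [0.26, 3.8, 0, 0, 1],
    [0.26, 3.8, 0, 0, 1],
    [0.26, 3.8, 0, 0, 1],
    [0.26, 3.8, 0, 0, 1],
    [0.26, 3.8, 0, 0, 1],
    [0.26, 3.8, 0, 0, 1],
    [0.26, 3.8, 0, 0, 1],
    [0.23, 3.77, 0, 0, 1]
  ]
}}

```text
time: 13.1
ee_pos: [0.4783, 0.2194, 0.3037]
tcp_rot: [-0.001, 0.021, 1.0, -0.0]
ft_force: [1.2, -1.2, 0.7]
grip_width: 0.0853
gripper_force: 0.0
```

Emit:
{"fn": "jog_arm", "kwargs": {
  "moves": [
    [0, 0, 0, 0.125, 1],
    [0, 0, 0, 0.12, 1],
    [0, 0, 2, 0, 1],
    [0, 0, 2, 0, 1],
    [0, 0, 0, 0, 1],
    [0, 0, 0, 0, 1]
  ]
}}

```text
time: 13.7
ee_pos: [0.4786, 0.2178, 0.2643]
tcp_rot: [-0.001, 0.143, 0.99, -0.001]
ft_force: [-0.1, 0.2, 0.3]
grip_width: 0.0855
gripper_force: 0.0
```

```bash
python3 -c "
from h import *
c=cam('wrist'); cv2.imwrite('pics/w5.png',c['pixels']); P=pts(c)
print(proj(c,[.479,.218,.132]))
m=(abs(P[...,2]-.132)<.006)&(P[...,0]>.44)&(P[...,0]<.55)&(P[...,1]>.17)&(P[...,1]<.40)
k,l,st,ce=cv2.connectedComponentsWithStats(m.astype(np.uint8))
for i in range(1,k):
  if st[i,4]>60:
    Q=P[l==i]; r=cv2.minAreaRect(Q[:,:2].astype(np.float32)); print(ce[i],st[i,4],r,Q[:,2].mean())
goto([.479,.218,.078],73.5)"
```

```text
(np.float64(323.1209738670904), np.float64(182.23209505062135))
[323.02187902 180.4967825 ] 777 ((0.47789403796195984, 0.21851715445518494), (0.0598999448120594, 0.010149531066417694), 73.3564453125) 0.13216457513428628
[463.43924051 180.54050633] 790 ((0.5148098468780518, 0.34317630529403687), (0.06089175492525101, 0.010113373398780823), 73.4689712524414) 0.13190546387960625
t 13.75 pos [0.4791 0.218  0.2651] yaw 73.6 zax [-0. -0. -1.] q [ 0.427  0.229  0.12   1.462 -0.     0.714] w 0.0852 f [-0.94 -0.15  0.68]
shift cm in tool axes [1.000e-02 0.000e+00 1.871e+01] twist 0.001
```

View pics/w5.png

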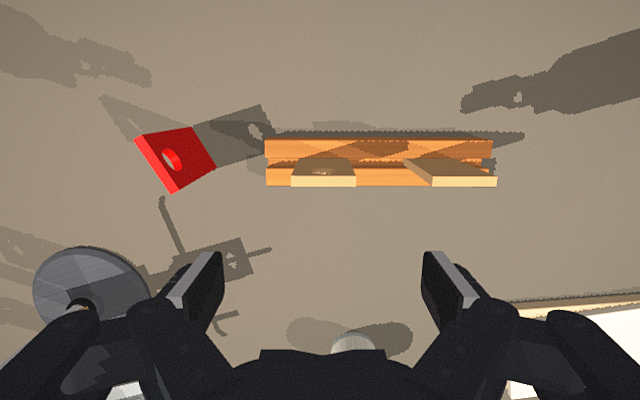

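The close view shows the drilled plate at (323,180) with its hole visible. Its top centre is (0.478,0.2185) and its angle 73.4°. Descend and grip across the width.

Emit:
{"fn": "jog_arm", "kwargs": {
  "moves": [
    [0.1, 0.05, 2.5, 0, 1],
    [0, 0, 2.5, 0, 1],
    [0, 0, 2.5, 0, 1],
    [0, 0, 2.5, 0, 1],
    [0, 0, 2.5, 0, 1],
    [0, 0, 2.5, 0, 1],
    [0, 0, 2, 0, 1],
    [0, 0, 1.5, 0, 1],
    [0, 0, 1, 0, 1],
    [0, 0, 0, 0, 1]
  ]
}}

```text
time: 14.75
ee_pos: [0.4781, 0.2186, 0.0692]
tcp_rot: [-0.001, 0.143, 0.99, -0.0]
ft_force: [-1.2, 0.8, -0.3]
grip_width: 0.0856
gripper_force: 0.0
```

Emit:
{"fn": "jog_arm", "kwargs": {
  "moves": [
    [0, 0, 0, 0, 0.6],
    [0, 0, 0, 0, 0.5],
    [0, 0, 0, 0, 0.4],
    [0, 0, 0, 0, 0.3],
    [0, 0, 0, 0, 0.2],
    [0, 0, 0, 0, 0.2],
    [0, 0, 0, 0, 0.2]
  ],
  "grip_force": 30
}}

```text
time: 15.45
ee_pos: [0.4789, 0.2189, 0.0708]
tcp_rot: [0.001, 0.143, 0.99, 0.0]
ft_force: [-0.8, -1.2, 4.4]
grip_width: 0.0598
gripper_force: 31.4
```

Emit:
{"fn": "jog_arm", "kwargs": {
  "moves": [
    [0, 0, -0.5, 0, 0.2],
    [0, 0, -1, 0, 0.2],
    [0, 0, -1, 0, 0.2],
    [0, 0, -1.5, 0, 0.2],
    [0, 0, -2, 0, 0.2],
    [0, 0, -2, 0, 0.2],
    [0, 0, -2, 0, 0.2],
    [0, 0, -2, 0, 0.2],
    [0, 0, -2, 0, 0.2],
    [0, 0, -1, 0, 0.2]
  ]
}}

```text
time: 16.45
ee_pos: [0.4789, 0.2191, 0.2222]
tcp_rot: [0.001, 0.143, 0.99, 0.001]
ft_force: [0.3, 0.4, -1.4]
grip_width: 0.0599
gripper_force: 32.9
```

```bash
python3 -c "
from h import *
goto([.405,-.164,.22],90)
for n in('top','scene'):
  c=cam(n);P=pts(c)
  m=(P[...,2]>.05)&(P[...,0]>.43)&(P[...,0]<.55)&(P[...,1]>.28)&(P[...,1]<.40)&(P[...,2]<.15); print(n,P[m].mean(0),m.sum())
c=cam('wrist'); cv2.imwrite('pics/w6.png',c['pixels'])
"
```

```text
t 16.45 pos [0.4789 0.2191 0.2222] yaw 73.6 zax [ 0.003  0.001 -1.   ] q [ 0.429  0.234  0.018  1.352 -0.     0.716] w 0.0599 f [ 0.26  0.35 -1.44]
shift cm in tool axes [ -3.75 -38.84   0.16] twist -0.287
top [nan nan nan] 0
scene [0.52088387 0.34614356 0.0989983 ] 527<string>:6: RuntimeWarning: Mean of empty slice.
  ret = um.true_divide(
```

View pics/w6.png

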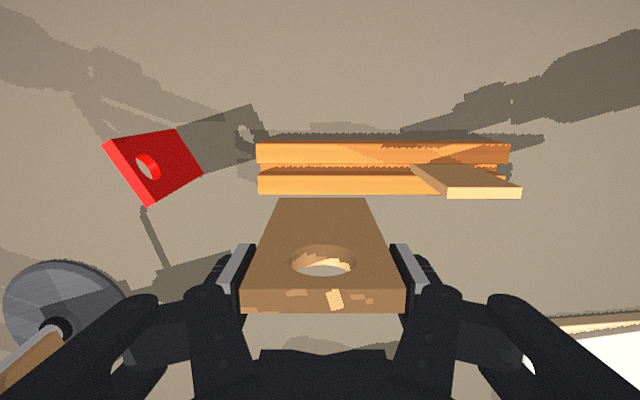

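The plate is firmly gripped with its hole facing the camera at (323,262), and the undrilled one stands unmoved. Move it in front of the branch tip.

Emit:
{"fn": "jog_arm", "kwargs": {
  "moves": [
    [-0.38, -3.88, 0, 0, 0.2],
    [-0.38, -3.88, 0, 0, 0.2],
    [-0.38, -3.88, 0, 0, 0.2],
    [-0.38, -3.88, 0, 0, 0.2],
    [-0.38, -3.88, 0, 0, 0.2],
    [-0.38, -3.88, 0, 0, 0.2],
    [-0.38, -3.88, 0, 0, 0.2],
    [-0.38, -3.88, 0, 0, 0.2],
    [-0.38, -3.88, 0, 0, 0.2],
    [-0.35, -3.88, 0, 0, 0.2]
  ]
}}

```text
time: 17.6
ee_pos: [0.4036, -0.1653, 0.2187]
tcp_rot: [-0.001, 0.143, 0.99, 0.0]
ft_force: [0.9, 0.8, -1.6]
grip_width: 0.0594
gripper_force: 33.2
```

Emit:
{"fn": "jog_arm", "kwargs": {
  "moves": [
    [0, 0, 0, -0.1, 0.2],
    [0, 0, 0, -0.1, 0.2],
    [0, 0, 0, -0.087, 0.2],
    [0, 0, 0, 0, 0.2],
    [0, 0, 0, 0, 0.2]
  ]
}}

```text
time: 18.1
ee_pos: [0.4043, -0.1638, 0.219]
tcp_rot: [-0.001, 0.001, 1.0, 0.0]
ft_force: [-0.1, -0.4, -1.3]
grip_width: 0.0597
gripper_force: 33.4
```

```bash
cat > m.py <<'E'
from h import *
goto([.405,-.164,.18],90)
c=cam('wrist'); P=pts(c); s=manip.read_state(); e=s["ee_pos"]
box=(abs(P[...,0]-e[0])<.03)&(abs(P[...,1]-e[1])<.027)
top=box&(P[...,2]>e[2]+.045)&(P[...,2]<e[2]+.08)
v,u=np.nonzero(top); Q=P[top]; print("n",len(Q),"zmax",np.percentile(Q[:,2],[50,90,97]).round(4),"xyz",Q.mean(0).round(4),Q.min(0).round(3),Q.max(0).round(3))
k=Q[:,2]>np.percentile(Q[:,2],95)-.004
print("top edge centre",cv2.minAreaRect(Q[k][:,:2].astype(np.float32)))
f=box&(P[...,2]<e[2]+.045)&(P[...,2]>e[2]-.06); F=P[f]
A=np.c_[F[:,1:],np.ones(len(F))]; co=np.linalg.lstsq(A,F[:,0],rcond=None)[0]; print("face n",len(F),"x= %.3f y + %.3f z + %.4f"%tuple(co),"z range",F[:,2].min(),F[:,2].max())
E
python3 m.py
```

```text
t 18.1 pos [ 0.4043 -0.1638  0.219 ] yaw 89.9 zax [-0.001  0.    -1.   ] q [-0.385  0.083 -0.176  1.313 -0.    -0.383] w 0.0597 f [-0.05 -0.38 -1.34]
shift cm in tool axes [-0.07 -0.02  3.9 ] twist -0.002
n 6375 zmax [0.2803 0.2813 0.2817] xyz [ 0.4013 -0.1639  0.2779] [ 0.397 -0.191  0.264] [ 0.409 -0.137  0.283]
top edge centre ((0.4032077193260193, -0.16379015147686005), (0.05396344140172005, 0.01154281385242939), 89.74337005615234)
face n 7324 x= 0.003 y + 0.024 z + 0.3943 z range 0.16038644210461142 0.26420920485807653
```

The plate hangs vertical in the grip, with the hole 38 mm above the TCP. Lower to thread height (hole at 0.204), then feed it over the tip.

Emit:
{"fn": "jog_arm", "kwargs": {
  "moves": [
    [0, 0, 1.5, 0, 0.2],
    [0, 0, 1.5, 0, 0.2],
    [0, 0, 1.3, 0, 0.2],
    [0, 0, 1, 0, 0.2],
    [0, 0, 0, 0, 0.2],
    [-1, 0, 0, 0, 0.2],
    [-1, 0, 0, 0, 0.2],
    [-1, 0, 0, 0, 0.2],
    [-1, 0, 0, 0, 0.2],
    [0, 0, 0, 0, 0.2]
  ]
}}

```text
time: 19.15
ee_pos: [0.4464, -0.1641, 0.1667]
tcp_rot: [0.0, -0.0, 1.0, -0.0]
ft_force: [-0.5, -0.5, -2.3]
grip_width: 0.0597
gripper_force: 33.5
```

```bash
python3 m.py; python3 -c "
from h import *
c=cam('wrist'); cv2.imwrite('pics/w7.png',c['pixels'][80:400,120:520])"
```

```text
t 19.15 pos [ 0.4464 -0.1641  0.1667] yaw 90.0 zax [ 0.001 -0.    -1.   ] q [-0.352  0.172 -0.207  1.192 -0.    -0.353] w 0.0597 f [-0.51 -0.51 -2.26]
shift cm in tool axes [ 4.14  0.01 -1.33] twist 0.001
n 6441 zmax [0.2279 0.229  0.2293] xyz [ 0.4434 -0.164   0.2254] [ 0.439 -0.191  0.212] [ 0.471 -0.137  0.231]
top edge centre ((0.44530928134918213, -0.16394434869289398), (0.05397136136889458, 0.011711027473211288), 89.96455383300781)
face n 7519 x= -0.001 y + 0.061 z + 0.4313 z range 0.10789327610289334 0.2115366953158091
```

View pics/w7.png

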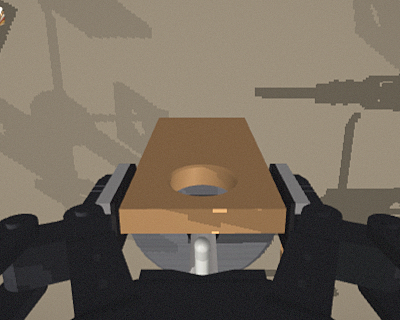

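The tip (crop 202,243) sits just beyond the plate and is laterally centred, with the hole at z≈0.205. Feeding in.

Emit:
{"fn": "jog_arm", "kwargs": {
  "moves": [
    [-0.5, 0, 0, 0, 0.2],
    [-0.5, 0, 0, 0, 0.2],
    [-0.5, 0, 0, 0, 0.2],
    [-0.5, 0, 0, 0, 0.2],
    [-0.5, 0, 0, 0, 0.2],
    [0, 0, 0, 0, 0.2]
  ]
}}

```text
time: 19.85
ee_pos: [0.4704, -0.1641, 0.1667]
tcp_rot: [0.0, -0.0, 1.0, -0.0]
ft_force: [-0.8, 0.0, -1.4]
grip_width: 0.0597
gripper_force: 33.5
```

Emit:
{"fn": "jog_arm", "kwargs": {
  "moves": [
    [-0.5, 0, 0, 0, 0.2],
    [-0.5, 0, 0, 0, 0.2],
    [-0.5, 0, 0, 0, 0.2],
    [-0.5, 0, 0, 0, 0.2],
    [-0.5, 0, 0, 0, 0.2],
    [0, 0, 0, 0, 0.2]
  ]
}}

```text
time: 20.45
ee_pos: [0.4954, -0.164, 0.1666]
tcp_rot: [0.0, -0.0, 1.0, -0.0]
ft_force: [-0.2, 0.4, -1.8]
grip_width: 0.0599
gripper_force: 33.5
```

```bash
python3 m.py
```

```text
t 20.45 pos [ 0.4954 -0.164   0.1666] yaw 90.0 zax [ 0. -0. -1.] q [-0.32   0.25  -0.104  1.217 -0.    -0.32 ] w 0.0599 f [-0.25  0.44 -1.83]
shift cm in tool axes [ 9.04  0.01 -1.34] twist 0.000
n 6433 zmax [0.2278 0.2289 0.2292] xyz [ 0.4921 -0.164   0.2253] [ 0.467 -0.191  0.212] [ 0.5   -0.137  0.23 ]
top edge centre ((0.49433133006095886, -0.16398029029369354), (0.011728467419743538, 0.053977690637111664), 0.09229593724012375)
face n 7663 x= 0.003 y + 0.002 z + 0.4901 z range 0.1080369763395165 0.21158248628318127
```

Emit:
{"fn": "jog_arm", "kwargs": {
  "moves": [
    [0, 0, 0.3, 0, 0.2],
    [0, 0, 0.3, 0, 0.2],
    [0, 0, 0.3, 0, 0.2],
    [0, 0, 0.2, 0, 0.2],
    [0, 0, 0.15, 0, 0.2],
    [0, 0, 0.1, 0, 0.2],
    [0, 0, 0, 0, 0.2]
  ]
}}

```text
time: 21.2
ee_pos: [0.4946, -0.164, 0.1531]
tcp_rot: [-0.0, -0.0, 1.0, -0.0]
ft_force: [-1.1, -0.3, -1.1]
grip_width: 0.0593
gripper_force: 33.5
```

```bash
python3 m.py
```

```text
t 21.2 pos [ 0.4946 -0.164   0.1531] yaw 90.0 zax [-0. -0. -1.] q [-0.32   0.256 -0.131  1.184 -0.    -0.32 ] w 0.0593 f [-1.06 -0.34 -1.05]
shift cm in tool axes [ 8.96  0.   -2.69] twist 0.000
n 7958 zmax [0.2134 0.2153 0.2157] xyz [ 0.4917 -0.1641  0.2106] [ 0.465 -0.191  0.198] [ 0.525 -0.137  0.217]
top edge centre ((0.4828427731990814, -0.1640656590461731), (0.03310585394501686, 0.05401872843503952), 0.2131914347410202)
face n 6541 x= 0.001 y + 0.018 z + 0.4866 z range 0.09474368894130572 0.19821865057623692
```

Emit:
{"fn": "jog_arm", "kwargs": {
  "moves": [
    [0, 0, 0.1, 0, 0.2],
    [0, 0, 0, 0, 0.2],
    [0, 0, 0, 0, 0.42],
    [0, 0, 0, 0, 0.45],
    [0, 0, 0, 0, 0.5],
    [0, 0, 0, 0, 0.6],
    [0, 0, 0, 0, 0.7],
    [0, 0, 0, 0, 0.7],
    [0, 0, 0, 0, 0.7],
    [0, 0, 0, 0, 0.7]
  ]
}}

```text
time: 22.25
ee_pos: [0.4947, -0.164, 0.1522]
tcp_rot: [-0.0, -0.0, 1.0, -0.0]
ft_force: [-0.1, -0.2, -0.3]
grip_width: 0.0726
gripper_force: 0.0
```

```bash
python3 m.py
```

```text
t 22.25 pos [ 0.4947 -0.164   0.1522] yaw 90.0 zax [-0. -0. -1.] q [-0.32   0.256 -0.133  1.181 -0.    -0.32 ] w 0.0726 f [-0.14 -0.18 -0.29]
shift cm in tool axes [ 8.97  0.   -2.78] twist 0.000
n 7994 zmax [0.2124 0.2143 0.2147] xyz [ 0.4918 -0.1641  0.2098] [ 0.466 -0.191  0.197] [ 0.525 -0.137  0.216]
top edge centre ((0.48264777660369873, -0.16398988664150238), (0.05399501323699951, 0.033846497535705566), 89.95092010498047)
face n 6550 x= 0.001 y + 0.018 z + 0.4867 z range 0.09325114074306114 0.19722058482492705
```

Released and hanging upright, with the plate's top at 0.214. Raise straight up and retreat.

Emit:
{"fn": "jog_arm", "kwargs": {
  "moves": [
    [0, 0, -0.5, 0, 0.7],
    [0, 0, -1, 0, 0.7],
    [0, 0, -1.5, 0, 0.7],
    [0, 0, -2, 0, 0.7],
    [0, 0, -3, 0, 0.7],
    [0, 0, -3, 0, 0.7],
    [0, 0, -3, 0, 0.7],
    [3, 0, 0, 0, 0.7],
    [3, 0, 0, 0, 0.7],
    [0, 0, 0, 0, 0.7]
  ]
}}

```text
time: 23.3
ee_pos: [0.4321, -0.1638, 0.294]
tcp_rot: [0.0, 0.0, 1.0, -0.0]
ft_force: [-0.4, 0.4, 0.9]
grip_width: 0.0726
gripper_force: 0.0
```

```bash
python3 -c "
from h import *
goto([.4,-.164,.3])
c=cam('wrist'); a=c['pixels']; P=pts(c); m=(P[...,2]>.2)&(P[...,2]<.225)&(abs(P[...,1]+.164)<.033)&(P[...,0]<.51)&(P[...,0]>.47); print(P[m].min(0),P[m].max(0))
b=cam('scene')['pixels'][100:260,200:456]
cv2.imwrite('pics/end.png',np.hstack([cv2.resize(a,(400,250)),cv2.resize(b,(400,250))]))"
```

```text
t 23.3 pos [ 0.4321 -0.1638  0.294 ] yaw 90.0 zax [ 0.001 -0.001 -1.   ] q [-0.362  0.113  0.049  1.505 -0.    -0.362] w 0.0726 f [-0.38  0.39  0.94]
shift cm in tool axes [ 3.21 -0.02 -0.6 ] 
[ 0.47006613 -0.19407764  0.20000886] [ 0.50980916 -0.13384628  0.21576004]
```

View pics/end.png

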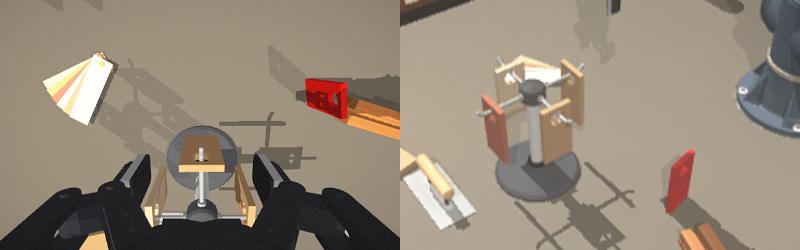

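All four samples are hanging. The drilled one is on the branch pointing to my side, with the tip showing at (202,150), and the gripper is clear. Handing in.

```bash
python3 -c "
from rig import manip
print(manip.hand_in())"
```

```text
the job is handed in; nothing more can be done
None
```

The job is handed in, with no verdict returned: the empty branch points to my side, the drilled sample hangs freely on it, the other three samples are still hung, and the pictures showed no bystander disturbed.

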